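# Click the flight tally round to its start mark

### The arm

A 7-joint arm with a two-finger parallel gripper is mounted at the origin on the work surface; the furniture and walls round the work are solid. World frame = base frame: x ahead of the robot, y to its left, z up, the work surface at z = 0. Lengths are in m, angles in rad, forces in N, time in s.
With the tool pointing down it reaches from about 0.35 to 0.9 m from the base axis. Payload 8.1 kg.
Tool frame: the origin (TCP) lies at the very end of the fingers, on their centre line; the grasp point (between the pads) lies 19 mm behind it; z points along the fingers, x is the direction in which the jaws open and shut, and the axes are right-handed (so a half turn about z gives the same grasp; the last joint's range is limited). The gripper opens to 85 mm and grips with 20 to 120 N. Pads are 22 mm wide; open, the fingers measure 114 mm over their backs; the gripper's body (76 mm by 85 mm) begins 54 mm behind the grasp point. The pads swing forward as they close: fully open they stand 13 mm farther back than shut.
Start: joints at [1.224, 0.434, 0.025, 1.573, -0.012, 1.134, -0.075], TCP at [0.151, -0.607, 0.208] pointing down, gripper open.
Joint ranges: [-2.62, 2.62], [-0.44, 2.09], [-1.27, 1.32], [0.08, 2.57], [-1.32, 4.46], [0.12, 2], [-2.74, 2.74]. Speed limits (rad/s): [2.22, 2.22, 3.01, 3.01, 3.14, 3.14, 3.14].

### API

Orientations are given as a 3x3 rotation matrix whose columns are the frame's x, y, z axes.
In Python, from cell import * gives the robot as it stands.
- The arm moves only by the shell command python3 -m creep 'ROWS' [FORCE]. ROWS is JSON, a list of rows, each a list of 3 entries, a list of its own where there are three numbers: the gripper command: -1 is fully open, 1 is shut, values between are in proportion, then the shift along the tool's x, y, z in units of 30 mm (1.0 is 30 mm), then the turn, a rotation vector about the tool's x, y, z in units of 6 degrees (1.0 is 6 degrees). In form: [[hand, [x, y, z], [rx, ry, rz]], ...]. A call has 1 to 8 rows; each row shifts and turns the pose as measured when the row begins, along the tool's axes as they then stand; what a row does not reach is not made up. A row lasts 1/12 s, in which the tool goes at most 41.7 mm and 7.16 degrees, less where a joint would pass 70% of its speed; a pose out of reach is approached as far as the arm can. A call is refused whole if a number of a shift passes 1 or a number of a turn 1, either way. A call with a gripper value outside its range is refused whole. The fingers move at their own pace and stop on an object; FORCE is the grip in N (left out, the last holds). Time passes only in rows, so rows that do not move let the fingers close. It gives the time, the measured TCP pose, the force and the opening at its end, in the units of the state.
- sense(): the state, without advancing time (a new reading comes with each control period).
- snapshot(name): name is "scene" or "top"; returns (picture, depth): 400x640x3 uint8, blue, green, red; 400x640 float32, m along the optical axis (not along the pixel's ray), 0 where there is no reading.
- camera_params(name): a dict with "fovy" (degrees; the focal length in pixels is half the picture's height over the tangent of half this angle, whatever the lens; pixels are square), "cx", "cy" (the principal point, pixels), "origin" and "rotation" of the camera in the world. Camera axes: x right, y down, z forward; pixel columns grow to the right and rows downward; lengths in m; the calibration is good to about 2 mm. A picture is of the moment at which its call begins. camera_params takes no time and is no camera call.
- hand_in(): hands the job in, once; it reports no verdict.
The state is a dict: "time": time; "q": joint angles; "dq": joint speeds; "effort": joint torques, N m; "eef_pos": TCP position; "orientation": TCP orientation; "wrist_force": force on the tool from outside, world axes, zero at the start; "torque": the same for the moment, N m; "opening": finger opening in m.
Only numpy, scipy, OpenCV 4.12 (cv2) and the standard library are available. Lean on these libraries where they do the work, as an engineer would, in place of code of your own. Each camera call takes 0.05 s, during which the arm holds its last target.

### The job

New guests are coming, so bring the tasting-flight tally back to its start: with a fingertip, flick the edge of the lobed wheel clockwise (seen from above), click by click, until the lobe that carries the raised bar rests in its click right at the fixed pointer, and not beyond it. Only touch the wheel gently: leave the tally standing where it is, do not lift it, and do not disturb the glass, the cork or the stopper round it.

Things in the scene. Friction and masses are not known exactly. Their poses are not given: they have to be found in the camera images.
- tally: loose 1.8 kg flight tally: round dark metal base 156 mm across, top at z = 20 mm, carrying the wheel and pointer. Origin: centre of the underside, on the wheel's vertical axis; z up; +x points from the axis to the fixed pointer, a brass post (46 mm high) on an ear that reaches x = 105 mm
- wheel_top (a point): centre of the wheel's top face, 41 mm above the counter. Wooden wheel from z = 23 to 41 mm: disc of 40 mm radius with eight straight radial lobes 45 degrees apart, 8 mm wide, round ends at 68 mm radius. Gaps between lobes are open outward and upward, 34 mm wide at 55 mm radius, 42 mm at 65 mm: shut fingers fit in one. Brass hub cap up to z = 47 mm
- tally_wheel (a joint): wheel turn, rad: 0 = barred lobe at the pointer, negative before it, grows clockwise seen from above (nearest edge moves to the robot's left). Barred lobe stands at tally +x turned clockwise by this. Rests every 0.785 rad (45 deg), a lobe at the pointer; let go between, it snaps to the nearer rest in about 0.3 s. Starts at rest 2, 3 or 4 clicks short. A click takes about 3 N at a lobe's end
- bar_tip (a point): point on the top face of the barred lobe near its end, 64 mm from the wheel's axis, 41 mm above the counter. The bar is a raised brass strip 6 mm wide along this lobe from the hub, its top 45 mm above the counter; the other seven lobes are plain
- pointer_tip (a point): inner end of the fixed pointer's nose, 74 mm from the wheel's axis, 42 mm above the counter
- tasting_glass: empty stemmed tasting glass, 65 mm across, 155 mm high, standing; origin: centre of its underside. Bystander
- short_cork: upright cork, 24 mm across, 44 mm high; origin: centre of its underside. Bystander
- stopper: bottle stopper, 35 mm across, 58 mm high, standing on its round knob; origin: centre of its underside. Bystander

How it is judged:
By the outcome, as a careful person would: the job done as asked, in the order asked, and still so for the second after the job is handed in, with the robot touching nothing.
It also fails if it takes over 64 s, if anything falls off the work surface, if the arm or the gripper's body presses on something with over 40 N, if the wrist force passes 120 N, or if a joint passes its speed limit or range.

## Working session

There is one attempt and no reset: what is moved stays moved. The work goes in short steps, Python scripts to look and compute and a shell command to move; the robot and the scene stay as the last step left them, time stands still between calls to the robot, and variables do not carry over. Pictures are saved under pics/ and viewed, and the job is handed in when it is done.

```bash
mkdir -p pics; ls
python3 - <<'E'
from cell import *
import cv2
for n in("scene","top"):
    p,d=snapshot(n); cv2.imwrite(f"pics/{n}0.png",p)
    c=camera_params(n); print(n,c)
s=sense(); print(s)
E
```

```text
pics
scene {'fovy': 45.49060668513185, 'cx': 319.3865580942391, 'cy': 201.7546872562512, 'origin': array([-0.18203138,  0.60613621,  0.75331328]), 'rotation': array([[-0.54113064, -0.53201818,  0.65125593],
       [-0.84067262,  0.36171146, -0.40303148],
       [-0.02114665, -0.76558571, -0.64298627]])}
top {'fovy': 53.15268551140496, 'cx': 316.3591250175884, 'cy': 200.58356149197937, 'origin': array([0.36888863, 0.18674492, 0.91407536]), 'rotation': array([[-9.46489850e-04, -9.89049895e-01,  1.47578488e-01],
       [-9.99976256e-01,  1.94345706e-03,  6.61145564e-03],
       [-6.82587196e-03, -1.47568726e-01, -9.89028250e-01]])}
{'time': 0.1, 'q': array([ 1.22438682,  0.43514266,  0.02495999,  1.57400031, -0.01162026,
        1.13400615, -0.07510111]), 'dq': array([-0.00046144, -0.00188714,  0.00055584, -0.0005622 ,  0.00052888,
        0.00029825, -0.00147532]), 'effort': array([ 4.76076821e-03, -6.71754241e+01,  1.02918170e+00, -3.16904354e+01,
        1.58823741e-02,  7.20877069e-03,  8.36564755e-05]), 'eef_pos': array([ 0.15071911, -0.60605331,  0.20701316]), 'orientation': array([[ 2.41336165e-01, -9.70441477e-01, -4.40966092e-04],
       [-9.70440557e-01, -2.41336545e-01,  1.34081369e-03],
       [-1.40760245e-03,  1.04344546e-04, -9.99999004e-01]]), 'wrist_force': array([ 0.5391418 , -0.55809416,  0.50977975]), 'torque': array([ 0.03350665, -0.02583969, -0.03595571]), 'opening': 0.0852143900485597}
```

View pics/top0.png

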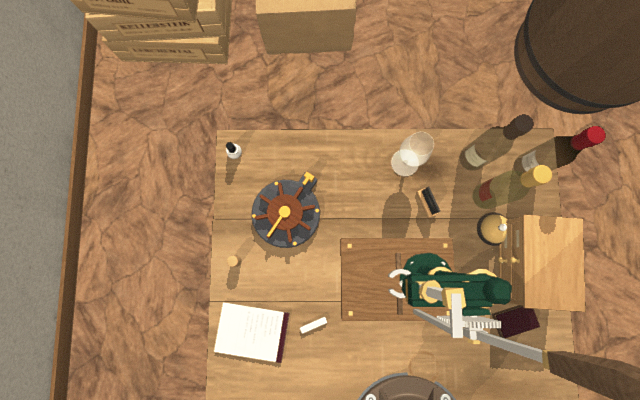

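View pics/scene0.png

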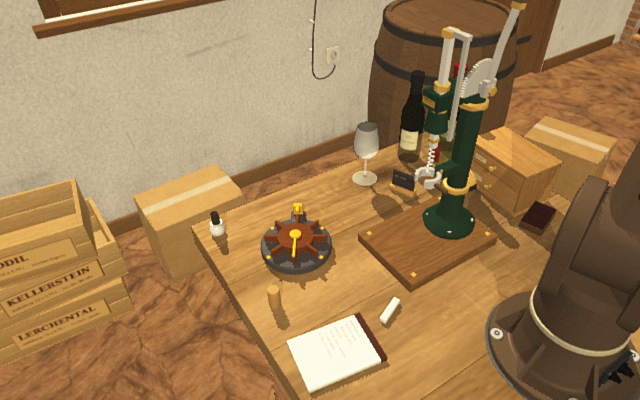

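The top view shows the wheel centred near (285,212), the pointer at about (308,180) and the brass bar pointing to about (268,237). The glass, stopper and cork are at (405,160), (233,150) and (232,261). Next I'll measure these.

```bash
cat > h.py <<'E'
from cell import *
import numpy as np, cv2
def ray(name,u,v):
    c=camera_params(name); f=200/np.tan(np.radians(c["fovy"]/2))
    return np.array(c["origin"]), np.array(c["rotation"])@np.array([(u-c["cx"])/f,(v-c["cy"])/f,1])
def plane(name,u,v,z):
    o,d=ray(name,u,v); return o+d*(z-o[2])/d[2]
def proj(name,P):
    c=camera_params(name); f=200/np.tan(np.radians(c["fovy"]/2))
    p=np.array(c["rotation"]).T@(np.array(P)-c["origin"]); return f*p[:2]/p[2]+[c["cx"],c["cy"]]
E
python3 - <<'E'
from h import *
p,d=snapshot("top")
cv2.imwrite("pics/topz.png",cv2.resize(p[130:280,210:350],None,fx=5,fy=5,interpolation=cv2.INTER_CUBIC)[:600,:])
q,_=snapshot("scene")
cv2.imwrite("pics/scz.png",cv2.resize(q[190:290,240:350],None,fx=6,fy=6,interpolation=cv2.INTER_CUBIC))
hsv=cv2.cvtColor(p,cv2.COLOR_BGR2HSV)
m=((hsv[...,0]>18)&(hsv[...,0]<32)&(hsv[...,1]>170)&(hsv[...,2]>140)).astype(np.uint8)
m[:, :245]=0;m[:,325:]=0;m[:170]=0;m[250:]=0
n,l,st,ce=cv2.connectedComponentsWithStats(m)
for i in range(1,n):print(st[i],ce[i])
for nm,u,v,z in (("hub",285,212,.047),("ptr",308,179,.046),("bar",268,237,.045),("glassbase",405,163,0),("glass rim",417,148,.155),("cork",232,260,.044),("stop",232,147,.058),("stand l",341,280,0.02)):
    P=plane("top",u,v,z);print(nm,P.round(3))
def ext(name,u,v):
    o,r=ray(name,u,v);return (o+r*d[v,u]).round(3)
for u,v in ((285,212),(268,237),(232,260),(232,147),(308,178),(414,150),(430,205),(345,300),(400,285)):print(u,v,ext("top",u,v))
E
```

```text
[304 175   1   1   1] [304. 175.]
[311 177   3   5   5] [311.8 179. ]
[307 180   1   1   1] [307. 180.]
[303 183   3   2   3] [304.         183.33333333]
[280 208   1   1   1] [280. 208.]
[279 210   1   1   1] [279. 210.]
[281 216   1   1   1] [281. 216.]
[287 216   1   1   1] [287. 216.]
[281 218   1   1   1] [281. 218.]
[272 231   1   1   1] [272. 231.]
[267 235   1   1   1] [267. 235.]
hub [0.473 0.261 0.047]
ptr [0.547 0.211 0.046]
bar [0.419 0.298 0.045]
glassbase [ 0.594 -0.015  0.   ]
glass rim [ 0.586 -0.005  0.155]
cork [0.37  0.375 0.044]
stop [0.617 0.379 0.058]
stand l [0.326 0.139 0.02 ]
285 212 [0.474 0.261 0.044]
268 237 [0.419 0.299 0.037]
232 260 [0.37  0.375 0.042]
232 147 [0.617 0.379 0.058]
308 178 [0.549 0.211 0.046]
414 150 [ 0.606 -0.02   0.069]
430 205 [ 0.491 -0.062  0.025]
345 300 [0.284 0.131 0.025]
400 285 [0.326 0.047 0.209]
```

View pics/topz.png

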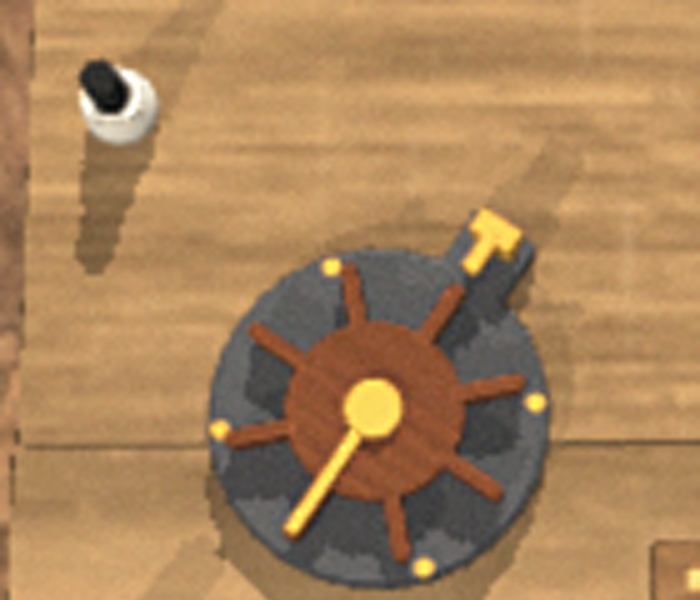

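View pics/scz.png

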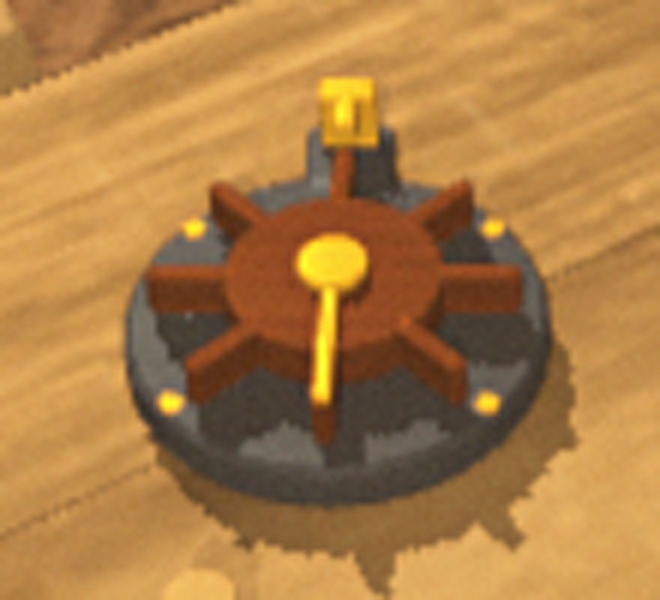

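The bar lobe is exactly opposite the pointer, so the wheel is 4 clicks short. The corkscrew stand lies between the arm and the tally, so I'll map obstacle heights before planning the approach.

Run:
```python
from h import *
pts=[]
for n in("top","scene"):
    p,d=snapshot(n); c=camera_params(n); f=200/np.tan(np.radians(c["fovy"]/2))
    v,u=np.mgrid[:400,:640]; ok=d>0
    X=np.stack([(u-c["cx"])/f*d,(v-c["cy"])/f*d,d],-1)[ok]
    pts.append(X@np.array(c["rotation"]).T+c["origin"])
P=np.concatenate(pts)
xs=np.arange(-.2,.9,.05); ys=np.arange(.5,-.75,-.05)
print("      "+" ".join("%4d"%round(y*100) for y in ys))
for x in xs[::-1]:
    r=[]
    for y in ys:
        m=(abs(P[:,0]-x)<.025)&(abs(P[:,1]-y)<.025)
        r.append("%4d"%round(P[m,2].max()*100) if m.any() else "   .")
    print("%5.2f"%x," ".join(r))
# fine tally geometry
hub=plane("top",284.6,211.6,.047)
for n,(u,v) in dict(post=(309,176.5),nose=(304,184)).items():
    q=plane("top",u,v,.044)-hub; print(n,q[:2],np.degrees(np.arctan2(q[1],q[0])))
b=plane("top",210+292/5,130+530/5,.045)-hub; print(hub,b,np.degrees(np.arctan2(b[1],b[0])))
h2=plane("scene",240+333/6,190+258/6,.047); print(h2)
```

```text
50   45   40   35   30   25   20   15   10    5    0   -5  -10  -15  -20  -25  -30  -35  -40  -45  -50  -55  -60  -65  -70
 0.85  -84  -84  -84  -84  -84  -84    .    .    .    .    .    .    .    .    .    .    .    .    .    .    .    .    .    .    .
 0.80  -84  -84  -84  -84  -84  -84    .    .    .    .    .    .    .    .    .    .    .    .    .    .    .    .    .    .    .
 0.75  -84  -84  -84  -84  -84  -84    .    .    .    .    .    .    .    .    .    .    .    .    .    .    .    .    .    .    .
 0.70    .    0    0    0    0    0    0    0    0    0    0    0    0    0    0    .    0    0    .    .    .    .    .    .    .
 0.65    .    0    6    3    0    0    0    0    0    1   14   12    0   16    0    0    0    0    .    .    .    .    .    .    .
 0.60    .    0    6    3    0    0    0    1    0    1   16   16    0   25   25   18   25    0    .    .    .    .    .    .    .
 0.55    .    0    0    0    4    4    5    0    0    0   16   15    0   16   25   16   25    0    .    .    .    .    .    .    .
 0.50    .    0    0    2    5    5    4    0    0    0    0
[... 1433 characters left out ...]
 33   22   11    2    0    .    .    .    .    .    .    .    .    .    .    .
-0.10    .    .    .    .    .    .    .    .    .   23   11    7    2    .    .    .    .    .    .    .    .    .    .    .    .
-0.15    .    .    .    .    .    .    .    .    .    .    0    0    .    .    .    .    .    .    .    .    .    .    .    .    .
-0.20    .    .    .    .    .    .    .    .    .    .    .    .    .    .    .    .    .    .    .    .    .    .    .    .    .
post [ 0.07875412 -0.05310797] -33.993825394731786
nose [ 0.06183495 -0.04206341] -34.225614994796956
[0.47406849 0.26196034 0.047     ] [-0.05303499  0.03478815 -0.002     ] 146.73724050298424
[0.47471768 0.261948   0.047     ]
```

```bash
python3 - <<'E'
from h import *
p,d=snapshot("scene")
for v in range(0,12,2):
  for u in range(508,528,4):
    o,r=ray("scene",u,v);print((o+r*d[v,u]).round(2),end=" ")
  print()
E
python3 -m creep '[[1,[0,0,-1],[0,0,0]],[1,[0,0,-1],[0,0,0]],[1,[0,0,-1],[0,0,0]],[1,[0,0,-1],[0,0,0]],[1,[0,0,-1],[0,0,0]],[1,[0,0,-1],[0,0,0]],[1,[0,0,-1],[0,0,0]],[1,[0,0,-1],[0,0,0]]]' 20
python3 - <<'E'
from cell import *
s=sense();print(s['q'].round(3),s['eef_pos'])
E
```

```text
[ 1.82 -2.07 -0.23] [ 0.28 -0.03  0.52] [ 0.28 -0.03  0.52] [ 0.27 -0.03  0.53] [ 0.27 -0.03  0.52] 
[ 1.82 -2.08 -0.25] [ 0.28 -0.02  0.52] [ 0.28 -0.03  0.52] [ 0.27 -0.03  0.52] [ 0.27 -0.03  0.52] 
[ 1.81 -2.07 -0.26] [ 0.28 -0.03  0.52] [ 0.27 -0.03  0.52] [ 0.27 -0.03  0.52] [ 0.27 -0.04  0.52] 
[ 1.24 -1.31  0.02] [ 0.28 -0.03  0.51] [ 0.27 -0.03  0.52] [ 0.27 -0.03  0.52] [ 0.27 -0.04  0.51] 
[ 1.2  -1.27  0.03] [ 0.28 -0.03  0.51] [ 0.27 -0.03  0.51] [ 0.27 -0.03  0.51] [ 0.27 -0.04  0.51] 
[ 1.19 -1.25  0.03] [ 0.28 -0.03  0.51] [ 0.27 -0.03  0.51] [ 1.82 -2.22 -0.33] [ 1.82 -2.27 -0.33] 
time: 1.02
eef_pos: [0.1496, -0.6028, 0.4494]
orientation: [[0.241, -0.97, -0.005], [-0.97, -0.241, 0.016], [-0.017, 0.001, -1.0]]
wrist_force: [-0.9, -1.6, -0.4]
opening: -0.0001
[ 1.208  0.366  0.054  1.099 -0.019  1.694 -0.07 ] [ 0.14964197 -0.60276663  0.4493524 ]
```

Run:
```python
from h import *
p,d=snapshot("top")
cv2.imwrite("pics/t1.png",p)
q,_=snapshot("scene");cv2.imwrite("pics/s1.png",q)
for u,v in ((455,310),(480,325),(500,340),(530,350),(545,356),(560,360),(580,366),(600,375),(620,380),(635,385)):
    o,r=ray("top",u,v);print(u,v,(o+r*d[v,u]).round(3))
```

```text
455 310 [0.317 0.043 0.478]
480 325 [ 0.293 -0.003  0.426]
500 340 [ 0.281 -0.013  0.452]
530 350 [ 0.28  -0.024  0.495]
545 356 [ 0.279 -0.027  0.516]
560 360 [ 0.281 -0.028  0.539]
580 366 [ 0.281 -0.031  0.562]
600 375 [ 0.279 -0.034  0.581]
620 380 [ 0.281 -0.036  0.6  ]
635 385 [ 0.28  -0.04   0.609]
```

View pics/t1.png

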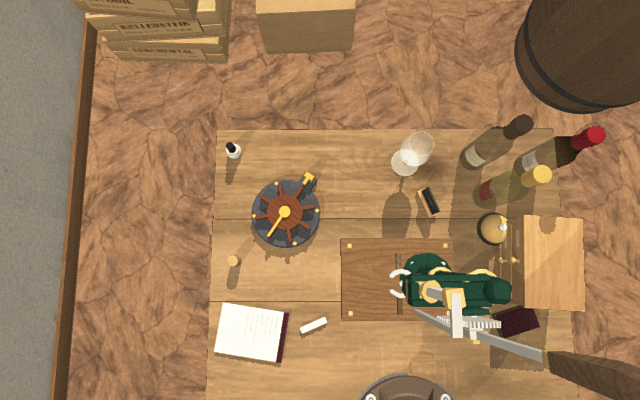

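View pics/s1.png

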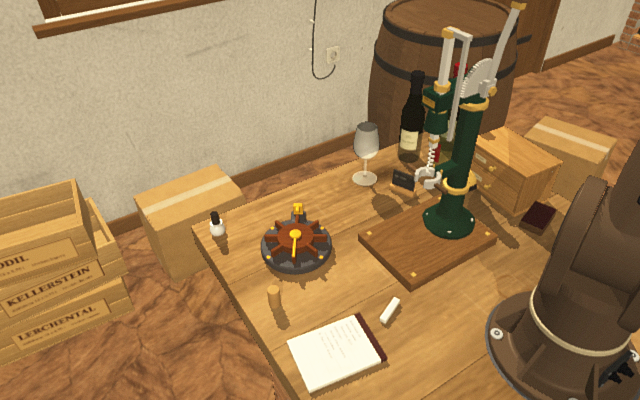

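The lever's dark handle runs past the top of the picture, above z=0.61 at about (0.28,-0.04). I'll rise further and learn the arm geometry from the joint readings.

```bash
python3 -m creep '[[1,[0,0,-1],[0,0,0]],[1,[0,0,-1],[0,0,0]],[1,[0,0,-1],[0,0,0]],[1,[0,0,-1],[0,0,0]]]' ; python3 -c "
from cell import *
s=sense();print(s['q'].round(4),s['eef_pos'])"
python3 -m creep '[[1,[0,0,-1],[0,0,0]],[1,[0,0,-1],[0,0,0]],[1,[0,0,-1],[0,0,0]],[1,[0,0,-1],[0,0,0]],[1,[0,0,-1],[0,0,0]]]' ; python3 -c "
from cell import *
s=sense();print(s['q'].round(4),s['eef_pos'])"
```

```text
time: 1.45
eef_pos: [0.1511, -0.6006, 0.5586]
orientation: [[0.246, -0.969, -0.003], [-0.969, -0.246, 0.021], [-0.021, -0.002, -1.0]]
wrist_force: [-0.6, -2.3, -1.0]
opening: 0.0001
[ 1.1309  0.4281  0.2377  0.7502 -0.1092  1.9928 -0.0175] [ 0.15105478 -0.600604    0.55863957]
time: 1.87
eef_pos: [0.1434, -0.57, 0.6266]
orientation: [[0.244, -0.969, 0.023], [-0.966, -0.246, -0.086], [0.089, -0.001, -0.996]]
wrist_force: [0.3, 0.1, -0.0]
opening: -0.0
[ 1.0456  0.3285  0.3562  0.7374 -0.1308  2.0018 -0.0038] [ 0.14340084 -0.57004312  0.6265692 ]
```

```bash
cat > kin.py <<'E'
import numpy as np
from scipy.spatial.transform import Rotation as R
from scipy.optimize import least_squares
def pts(x,q):
    # x: yaw0,h,L1,e1,L2,e2,L3,e3, toolyaw ; s sign of z joints
    yaw,h,L1,e1,L2,e2,L3,e3,ty,l=x[:9+1]; s=x[10]
    Rz=lambda a:R.from_euler('z',a).as_matrix(); Ry=lambda a:R.from_euler('y',a).as_matrix()
    M=Rz(yaw+s*q[0]); p=np.array([0,0,h]); o=[p]
    M=M@Ry(q[1])@Rz(s*q[2]); p=p+M@[e1,0,L1]; o.append(p)
    M=M@Ry(q[3])@Rz(s*q[4]); p=p+M@[e2,l,L2]; o.append(p)
    M=M@Ry(q[5]); p=p+M@[e3,0,0]
    M=M@Rz(s*q[6]+ty); p=p+M@[0,0,L3]; o.append(p)
    return o,M
E
cat > data.py <<'E'
import numpy as np
D=[([1.22438682,0.43514266,0.02495999,1.57400031,-0.01162026,1.13400615,-0.07510111],[.15071911,-.60605331,.20701316],[[.2413,-.9704,-.0004],[-.9704,-.2413,.0013],[-.0014,.0001,-1]]),
([1.208,.366,.054,1.099,-.019,1.694,-.07],[.14964,-.60277,.44935],[[0.241,-0.97,-0.005],[-0.97,-0.241,0.016],[-0.017,0.001,-1.0]]),
([1.1309,0.4281,0.2377,0.7502,-0.1092,1.9928,-0.0175],[.15105,-.60060,.55864],[[0.246,-0.969,-0.003],[-0.969,-0.246,0.021],[-0.021,-0.002,-1.0]]),
([1.0456,0.3285,0.3562,0.7374,-0.1308,2.0018,-0.0038],[.14340,-.57004,.62657],[[0.244,-0.969,0.023],[-0.966,-0.246,-0.086],[0.089,-0.001,-0.996]])]
E
python3 - <<'E'
from kin import *; from data import D
best=[]
for s in(1,-1):
  for y in np.arange(-3,3.2,.5):
    for ty in(0,1.57,3.14,-1.57):
      def f(x):
        x=np.r_[x,s]; r=[]
        for q,p,M in D:
            o,m=pts(x,q); r+=list((o[-1]-p)*5)+list((m-np.array(M)).ravel())
        return np.r_[r,1e-3*x[[3,5,7,9]]]
      k=least_squares(f,[y,.3,.35,0,.35,0,.25,0,ty,0]); best.append((k.cost,s,k.x))
best.sort(key=lambda b:b[0])
for b in best[:3]:print(b[0],b[1],b[2].round(4).tolist())
for b in best: 
    if b[1]!=best[0][1]: print(b[0],b[1],b[2].round(3));break
E
```

```text
2.117508766162978e-05 -1 [-0.0105, 0.3037, 0.5802, 0.0011, 0.4289, 0.0063, 0.4347, 0.0076, 3.1312, -0.0475]
2.117508766163062e-05 -1 [-0.0105, 0.3037, 0.5802, 0.0011, 0.4289, 0.0063, 0.4347, 0.0076, 3.1312, -0.0475]
2.1175087661631216e-05 -1 [-0.0105, 0.3037, 0.5802, 0.0011, 0.4289, 0.0063, 0.4347, 0.0076, 3.1312, -0.0475]
0.00018634569637050388 1 [-2.619  0.309  0.556  0.022  0.428  0.004  0.412  0.016  3.173  0.032]
```

The fit says shoulder z≈0.30 m and links of 0.58, 0.43 and 0.43 m, with azimuth = -q1. I'll tilt the tool outward so that the whole arm passes well above the lever.

```bash
cat > st.py <<'E'
from h import *; from kin import *
X=[-0.0105,0.3037,0.5802,0.0011,0.4289,0.0063,0.4347,0.0076,3.1312,-0.0475,-1]
s=sense();o,M=pts(X,s['q'])
print('t',round(s['time'],2),'q',s['q'].round(3).tolist()); print('elbow',o[1].round(3),'wrist',o[2].round(3),'tcp pred',o[3].round(3))
p=s['eef_pos'];print('tcp',p.round(4),'az',np.degrees(np.arctan2(p[1],p[0])).round(1),'r',np.hypot(p[0],p[1]).round(3));print(s['orientation'].round(3).tolist(),'F',s['wrist_force'].round(1))
E
python3 -m creep '[[1,[0.8,0,-0.3],[0,1,0]],[1,[0.85,0,-0.2],[0,1,0]],[1,[0.85,0,-0.1],[0,1,0]],[1,[0.85,0,0],[0,1,0]],[1,[0.85,0,0],[0,1,0]],[1,[0.85,0,0],[0,1,0]],[1,[0.8,0,0],[0,1,0]]]' ; python3 st.py
python3 - <<'E'
from h import *
# walls: far points
for n in("top","scene"):
    p,d=snapshot(n)
    for v,u in ((20,20),(60,100),(100,200),(40,560),(40,400),(20,600),(100,620),(30,300)):
        o,r=ray(n,u,v);print(n,u,v,(o+r*d[v,u]).round(2))
E
```

```text
time: 2.45
eef_pos: [0.1786, -0.7153, 0.7302]
orientation: [[0.156, -0.969, 0.192], [-0.628, -0.248, -0.738], [0.762, -0.006, -0.647]]
wrist_force: [0.3, -0.5, -0.3]
opening: 0.0001
t 2.45 q [0.928, 0.053, 0.315, 1.154, 0.052, 1.073, -0.092]
elbow [ 0.019 -0.026  0.883] wrist [ 0.101 -0.422  1.034] tcp pred [ 0.18  -0.739  0.747]
tcp [ 0.1786 -0.7153  0.7302] az -76.0 r 0.737
[[0.156, -0.969, 0.192], [-0.628, -0.248, -0.738], [0.762, -0.006, -0.647]] F [ 0.3 -0.5 -0.3]
top 20 20 [ 1.23  1.26 -0.41]
top 100 60 [ 1.31  1.22 -0.85]
top 200 100 [ 1.11  0.74 -0.85]
top 560 40 [ 1.18 -0.71 -0.47]
top 400 40 [ 1.41 -0.2  -0.86]
top 600 20 [ 1.15 -0.73 -0.3 ]
top 620 100 [ 0.99 -1.   -0.59]
top 300 30 [ 1.33  0.27 -0.65]
scene 20 20 [1.81 0.58 0.19]
scene 100 60 [ 1.8   0.37 -0.01]
scene 200 100 [ 1.8   0.01 -0.29]
scene 560 40 [ 1.8  -2.76 -0.64]
scene 400 40 [ 1.3  -0.73 -0.02]
scene 600 20 [ 1.81 -3.25 -0.6 ]
scene 620 100 [ 1.2  -2.7  -0.86]
scene 300 30 [ 1.81 -0.54 -0.09]
```

```bash
python3 -m creep '[[1,[-0.01,-1,-0.02],[0.3,0,-0.25]],[1,[-0.01,-1,-0.02],[0.3,0,-0.25]],[1,[-0.01,-1,-0.02],[0.3,0,-0.25]],[1,[-0.01,-1,-0.02],[0.3,0,-0.25]],[1,[-0.01,-1,-0.02],[0.3,0,-0.25]],[1,[-0.01,-1,-0.02],[0.3,0,-0.25]],[1,[-0.01,-1,-0.02],[0.3,0,-0.25]],[1,[-0.01,-1,-0.02],[0.3,0,-0.25]]]' ; python3 st.py
```

```text
time: 3.22
eef_pos: [0.4097, -0.6036, 0.7296]
orientation: [[0.366, -0.825, 0.431], [-0.552, -0.565, -0.613], [0.749, -0.014, -0.662]]
wrist_force: [0.5, 0.4, 0.2]
opening: -0.0003
t 3.22 q [0.736, 0.06, 0.143, 1.132, 0.06, 1.106, -0.104]
elbow [ 0.026 -0.024  0.883] wrist [ 0.242 -0.364  1.039] tcp pred [ 0.423 -0.628  0.746]
tcp [ 0.4097 -0.6036  0.7296] az -55.8 r 0.73
[[0.366, -0.825, 0.431], [-0.552, -0.565, -0.613], [0.749, -0.014, -0.662]] F [0.5 0.4 0.2]
```

```bash
python3 -m creep '[[1,[-0.01,-1,-0.02],[0.3,0,-0.25]],[1,[-0.01,-1,-0.02],[0.3,0,-0.25]],[1,[-0.01,-1,-0.02],[0.3,0,-0.25]],[1,[-0.01,-1,-0.02],[0.3,0,-0.25]],[1,[-0.01,-1,-0.02],[0.3,0,-0.25]],[1,[-0.01,-1,-0.02],[0.3,0,-0.25]],[1,[-0.01,-1,-0.02],[0.3,0,-0.25]],[1,[-0.01,-1,-0.02],[0.3,0,-0.25]]]' ; python3 st.py
python3 - <<'E'
from h import *
q,_=snapshot("scene");cv2.imwrite("pics/s2.png",q)
E
```

```text
time: 3.88
eef_pos: [0.6053, -0.4096, 0.729]
orientation: [[0.544, -0.559, 0.626], [-0.39, -0.829, -0.4], [0.743, -0.027, -0.669]]
wrist_force: [0.0, 0.1, -0.7]
opening: 0.0001
t 3.88 q [0.525, 0.078, -0.039, 1.105, 0.071, 1.123, -0.12]
elbow [ 0.04  -0.024  0.882] wrist [ 0.367 -0.256  1.041] tcp pred [ 0.633 -0.43   0.745]
tcp [ 0.6053 -0.4096  0.729 ] az -34.1 r 0.731
[[0.544, -0.559, 0.626], [-0.39, -0.829, -0.4], [0.743, -0.027, -0.669]] F [ 0.   0.1 -0.7]
```

View pics/s2.png

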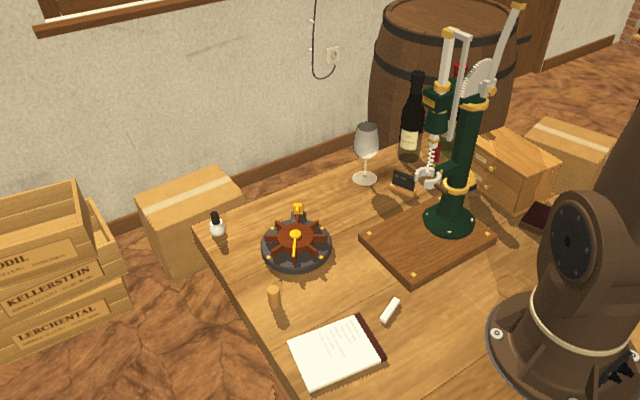

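```bash
python3 -m creep '[[1,[-0.01,-1,-0.02],[0.3,0,-0.25]],[1,[-0.01,-1,-0.02],[0.3,0,-0.25]],[1,[-0.01,-1,-0.02],[0.3,0,-0.25]],[1,[-0.01,-1,-0.02],[0.3,0,-0.25]],[1,[-0.01,-1,-0.02],[0.3,0,-0.25]],[1,[-0.01,-1,-0.02],[0.3,0,-0.25]],[1,[-0.01,-1,-0.02],[0.3,0,-0.25]],[1,[-0.01,-1,-0.02],[0.3,0,-0.25]]]' ; python3 st.py
python3 -m creep '[[1,[-0.01,-1,-0.02],[0.3,0,-0.25]],[1,[-0.01,-1,-0.02],[0.3,0,-0.25]],[1,[-0.01,-1,-0.02],[0.3,0,-0.25]],[1,[-0.01,-1,-0.02],[0.3,0,-0.25]],[1,[-0.01,-1,-0.02],[0.3,0,-0.25]],[1,[-0.01,-1,-0.02],[0.3,0,-0.25]],[1,[-0.01,-1,-0.02],[0.3,0,-0.25]],[1,[-0.01,-1,-0.02],[0.3,0,-0.25]]]' ; python3 st.py
```

```text
time: 4.6
eef_pos: [0.7142, -0.1592, 0.734]
orientation: [[0.647, -0.215, 0.732], [-0.176, -0.976, -0.131], [0.742, -0.044, -0.669]]
wrist_force: [0.6, -0.7, -0.3]
opening: -0.0002
t 4.6 q [0.309, 0.095, -0.216, 1.075, 0.083, 1.137, -0.135]
elbow [ 0.053 -0.017  0.881] wrist [ 0.441 -0.11   1.046] tcp pred [ 0.754 -0.17   0.75 ]
tcp [ 0.7142 -0.1592  0.734 ] az -12.6 r 0.732
[[0.647, -0.215, 0.732], [-0.176, -0.976, -0.131], [0.742, -0.044, -0.669]] F [ 0.6 -0.7 -0.3]
time: 5.27
eef_pos: [0.7239, 0.1105, 0.7441]
orientation: [[0.663, 0.153, 0.733], [0.058, -0.986, 0.154], [0.747, -0.06, -0.663]]
wrist_force: [0.5, -1.1, 0.1]
opening: -0.0
t 5.27 q [0.085, 0.113, -0.388, 1.04, 0.107, 1.152, -0.154]
elbow [ 0.066 -0.006  0.88 ] wrist [0.456 0.053 1.054] tcp pred [0.771 0.115 0.761]
tcp [0.7239 0.1105 0.7441] az 8.7 r 0.732
[[0.663, 0.153, 0.733], [0.058, -0.986, 0.154], [0.747, -0.06, -0.663]] F [ 0.5 -1.1  0.1]
```

```bash
python3 -m creep '[[1,[-0.01,-1,-0.02],[0.3,0,-0.25]],[1,[-0.01,-1,-0.02],[0.3,0,-0.25]],[1,[-0.01,-1,-0.02],[0.3,0,-0.25]],[1,[-0.01,-1,-0.02],[0.3,0,-0.25]],[1,[-0.01,-1,-0.02],[0.3,0,-0.25]],[1,[-0.01,-1,-0.02],[0.3,0,-0.25]],[1,[-0.01,-1,-0.02],[0.3,0,-0.25]],[1,[-0.01,-1,-0.02],[0.3,0,-0.25]]]' ; python3 st.py
python3 -m creep '[[1,[-0.01,-1,-0.02],[0.3,0,-0.25]],[1,[-0.01,-1,-0.02],[0.3,0,-0.25]],[1,[-0.01,-1,-0.02],[0.3,0,-0.25]]]' ; python3 st.py
```

```text
time: 5.93
eef_pos: [0.6353, 0.3642, 0.7585]
orientation: [[0.593, 0.5, 0.631], [0.28, -0.863, 0.421], [0.755, -0.074, -0.652]]
wrist_force: [0.6, -0.3, -0.1]
opening: 0.0002
t 5.93 q [-0.153, 0.131, -0.554, 1.001, 0.142, 1.169, -0.175]
elbow [0.076 0.011 0.879] wrist [0.411 0.21  1.065] tcp pred [0.683 0.387 0.776]
tcp [0.6353 0.3642 0.7585] az 29.8 r 0.732
[[0.593, 0.5, 0.631], [0.28, -0.863, 0.421], [0.755, -0.074, -0.652]] F [ 0.6 -0.3 -0.1]
time: 6.18
eef_pos: [0.579, 0.448, 0.7649]
orientation: [[0.547, 0.615, 0.568], [0.354, -0.785, 0.509], [0.759, -0.078, -0.647]]
wrist_force: [1.1, 0.0, 0.3]
opening: 0.0
t 6.18 q [-0.246, 0.139, -0.614, 0.985, 0.159, 1.176, -0.183]
elbow [0.079 0.02  0.878] wrist [0.379 0.263 1.07 ] tcp pred [0.625 0.478 0.783]
tcp [0.579  0.448  0.7649] az 37.7 r 0.732
[[0.547, 0.615, 0.568], [0.354, -0.785, 0.509], [0.759, -0.078, -0.647]] F [1.1 0.  0.3]
```

```bash
python3 -m creep '[[1,[-1,0.4,0],[0,-1,0]],[1,[-1,0.4,0],[0,-1,0]],[1,[-1,0.4,0.2],[0,-1,0]],[1,[-1,0.4,0.3],[0,-1,0]],[1,[-1,0.4,0.5],[0,-1,0]],[1,[-1,0.4,0.6],[0,-1,0]],[1,[-1,0.4,0.7],[0,-1,0]],[1,[-0.8,0.4,0.7],[0,-1,0]]]' ; python3 st.py
```

```text
time: 6.85
eef_pos: [0.473, 0.2929, 0.5684]
orientation: [[0.756, 0.653, -0.052], [0.655, -0.752, 0.07], [0.007, -0.087, -0.996]]
wrist_force: [-0.3, 0.2, -0.7]
opening: -0.0002
t 6.85 q [-0.249, 0.338, -0.593, 0.893, 0.108, 1.947, -0.059]
elbow [0.188 0.046 0.851] wrist [0.518 0.278 1.003] tcp pred [0.491 0.304 0.569]
tcp [0.473  0.2929 0.5684] az 31.8 r 0.556
[[0.756, 0.653, -0.052], [0.655, -0.752, 0.07], [0.007, -0.087, -0.996]] F [-0.3  0.2 -0.7]
```

```bash
cat > go.py <<'E'
import sys
from h import *
from scipy.spatial.transform import Rotation as R
# args: gap angle deg, radius mm, z mm
C=np.array([.474,.262]); a,r,z=map(float,sys.argv[1:4])
if len(sys.argv)>4: C=np.array([float(sys.argv[4]),float(sys.argv[5])])
s=sense();M=s['orientation'];p=s['eef_pos'];t=np.radians(a)
T=np.r_[C+r/1000*np.array([np.cos(t),np.sin(t)]),z/1000]
x=-np.array([np.cos(t),np.sin(t),0]);Z=np.array([0,0,-1.]);G=np.stack([x,np.cross(Z,x),Z],1)
print('t',round(s['time'],2),'pos',p.round(4),'tgt',T.round(4),'F',s['wrist_force'].round(1))
print('shift units',(M.T@(T-p)/.03).round(2),'turn units',(R.from_matrix(M.T@G).as_rotvec(degrees=True)/6).round(2))
d=p[:2]-C;print('now ang',np.degrees(np.arctan2(d[1],d[0])).round(1),'rad',np.hypot(*d).round(4))
E
python3 go.py -146.5 64 150
```

```text
t 6.85 pos [0.473  0.2929 0.5684] tgt [0.4206 0.2267 0.15  ] F [-0.3  0.2 -0.7]
shift units [-2.86  1.74 13.83] turn units [-0.84 -0.01  1.24]
now ang 91.8 rad 0.0309
```

```bash
python3 -m creep '[[1,[-0.4,0.3,0.5],[-0.3,0,0.3]],[1,[-0.4,0.3,0.8],[-0.3,0,0.3]],[1,[-0.4,0.3,1],[-0.3,0,0.3]],[1,[-0.4,0.3,1],[0,0,0.3]],[1,[-0.4,0.2,1],[0,0,0.2]],[1,[-0.4,0.2,1],[0,0,0]],[1,[-0.4,0.2,1],[0,0,0]],[1,[0,0,1],[0,0,0]]]' >/dev/null; python3 st.py; python3 go.py -146.5 64 150
```

```text
t 7.52 q [-0.072, 0.16, -0.568, 1.666, 0.091, 1.357, -0.071]
elbow [0.093 0.006 0.876] wrist [0.455 0.218 0.773] tcp pred [0.444 0.209 0.338]
tcp [0.4274 0.2056 0.3344] az 25.7 r 0.474
[[0.834, 0.552, -0.011], [0.552, -0.834, -0.012], [-0.016, 0.003, -1.0]] F [ 0.8 -0.2 -0.2]
t 7.52 pos [0.4274 0.2056 0.3344] tgt [0.4206 0.2267 0.15  ] F [ 0.8 -0.2 -0.2]
shift units [ 0.3  -0.73  6.14] turn units [ 0.03  0.15 -0.  ]
now ang -129.5 rad 0.0731
```

```bash
python3 -m creep '[[1,[0.1,-0.2,1],[0,0.1,0]],[1,[0.1,-0.2,1],[0,0,0]],[1,[0,-0.1,1],[0,0,0]],[1,[0,-0.1,1],[0,0,0]],[1,[0,-0.1,1],[0,0,0]],[1,[0,0,0.8],[0,0,0]],[1,[0,0,0.3],[0,0,0]],[1,[0,0,0],[0,0,0]]]' >/dev/null; python3 go.py -146.5 64 150
python3 - <<'E'
from h import *
for n in("top","scene"):
    q,_=snapshot(n);cv2.imwrite(f"pics/{n}3.png",q)
E
```

```text
t 8.18 pos [0.4105 0.2332 0.1396] tgt [0.4206 0.2267 0.15  ] F [-0.1  0.5  0.2]
shift units [ 0.15  0.37 -0.35] turn units [-0.01  0.12  0.2 ]
now ang -155.6 rad 0.0697
```

View pics/scene3.png

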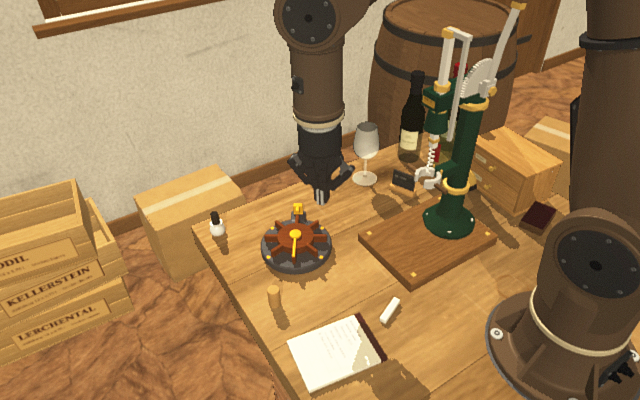

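View pics/top3.png

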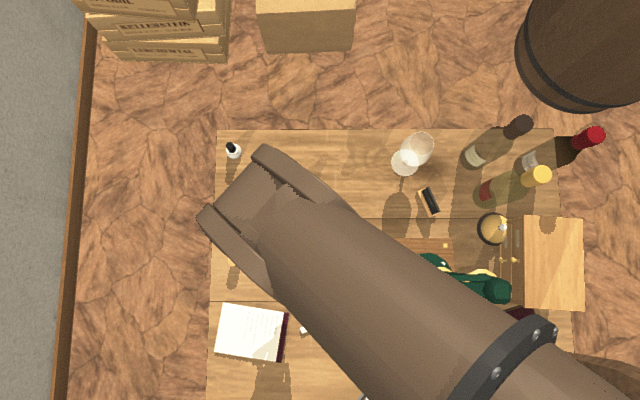

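The scene view shows the shut fingertips near (322,200), with the tally undisturbed. The arm blocks the top view. I'll correct the position and descend.

```bash
python3 -c "
from h import *
print(proj('scene',sense()['eef_pos']))"
python3 -m creep '[[1,[0.1,0.2,0.5],[0,0.1,0.2]],[1,[0.1,0.1,0.5],[0,0,0]],[1,[0,0,0.3],[0,0,0]],[1,[0,0,0],[0,0,0]]]' >/dev/null; python3 go.py -146.5 64 65
```

```text
[321.81035705 210.7907501 ]
t 8.62 pos [0.4268 0.2336 0.1084] tgt [0.4206 0.2267 0.065 ] F [-0.7 -0.7  0.3]
shift units [-0.32  0.08  1.44] turn units [-0.   -0.12 -0.01]
now ang -148.9 rad 0.0551
```

```bash
python3 -m creep '[[1,[-0.2,0.05,0.4],[0,-0.1,0]],[1,[-0.1,0,0.4],[0,0,0]],[1,[0,0,0.1],[0,0,0]],[1,[0,0,0],[0,0,0]],[1,[0,0,0],[0,0,0]]]' >/dev/null; python3 go.py -146.5 64 65
python3 - <<'E'
from h import *
q,_=snapshot("scene");cv2.imwrite("pics/sz4.png",cv2.resize(q[140:290,220:370],None,fx=4,fy=4,interpolation=cv2.INTER_CUBIC)); print(proj('scene',sense()['eef_pos']))
E
```

```text
t 9.03 pos [0.4219 0.2289 0.0839] tgt [0.4206 0.2267 0.065 ] F [-0.2 -0.2 -0.2]
shift units [-0.08  0.04  0.63] turn units [ 0.01 -0.07 -0.01]
now ang -147.6 rad 0.0618
[321.51958139 228.44153901]
```

View pics/sz4.png

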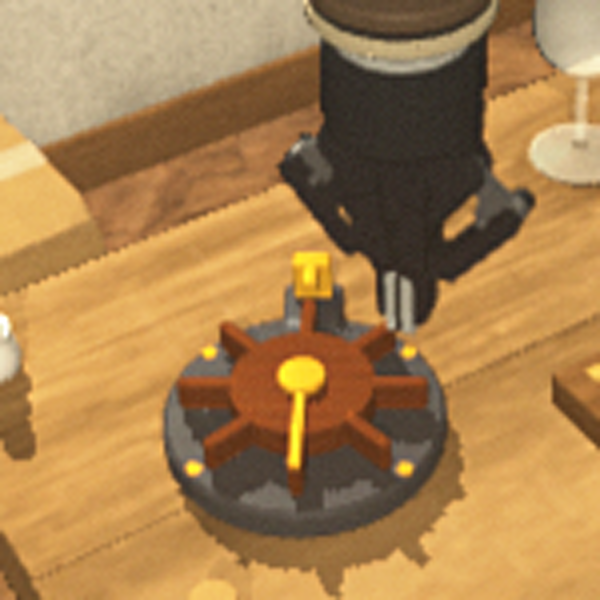

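Run:
```python
from h import *
q,d=snapshot("scene");cv2.imwrite("pics/sz5.png",cv2.resize(q[190:250,290:350],None,fx=10,fy=10,interpolation=cv2.INTER_NEAREST))
for v in range(200,246,3):
    print(v,[ (lambda P:tuple((P*1000).round().astype(int)))( (lambda o,r:o+r*d[v,u])(*ray("scene",u,v))) for u in (316,319,322,325)])
```

```text
200 [(np.int64(420), np.int64(241), np.int64(167)), (np.int64(426), np.int64(230), np.int64(158)), (np.int64(403), np.int64(238), np.int64(177)), (np.int64(398), np.int64(234), np.int64(179))]
203 [(np.int64(420), np.int64(241), np.int64(159)), (np.int64(421), np.int64(234), np.int64(156)), (np.int64(409), np.int64(235), np.int64(164)), (np.int64(403), np.int64(232), np.int64(167))]
206 [(np.int64(420), np.int64(241), np.int64(152)), (np.int64(419), np.int64(235), np.int64(150)), (np.int64(409), np.int64(235), np.int64(156)), (np.int64(404), np.int64(231), np.int64(158))]
209 [(np.int64(420), np.int64(242), np.int64(144)), (np.int64(416), np.int64(237), np.int64(145)), (np.int64(410), np.int64(234), np.int64(148)), (np.int64(404), np.int64(231), np.int64(151))]
212 [(np.int64(421), np.int64(242), np.int64(136)), (np.int64(414), np.int64(239), np.int64(139)), (np.int64(410), np.int64(234), np.int64(140)), (np.int64(409), np.int64(228), np.int64(138))]
215 [(np.int64(421), np.int64(242), np.int64(128)), (np.int64(417), np.int64(237), np.int64(129)), (np.int64(410), np.int64(235), np.in
[... 1252 characters left out ...]
int64(445), np.int64(222), np.int64(40)), (np.int64(441), np.int64(216), np.int64(40)), (np.int64(438), np.int64(211), np.int64(40))]
239 [(np.int64(449), np.int64(227), np.int64(31)), (np.int64(443), np.int64(223), np.int64(33)), (np.int64(441), np.int64(216), np.int64(31)), (np.int64(436), np.int64(212), np.int64(33))]
242 [(np.int64(448), np.int64(227), np.int64(22)), (np.int64(448), np.int64(220), np.int64(18)), (np.int64(443), np.int64(216), np.int64(20)), (np.int64(441), np.int64(209), np.int64(18))]
245 [(np.int64(441), np.int64(232), np.int64(22)), (np.int64(439), np.int64(226), np.int64(21)), (np.int64(435), np.int64(221), np.int64(21)), (np.int64(432), np.int64(215), np.int64(20))]
```

View pics/sz5.png

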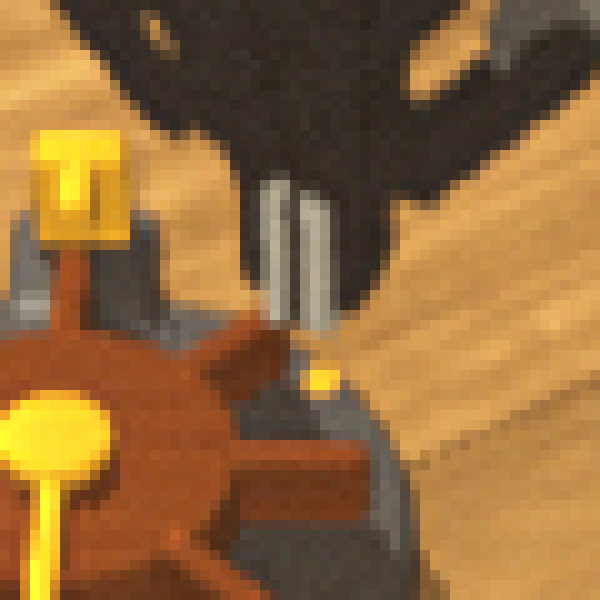

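```bash
python3 go.py -146.5 64 65
python3 - <<'E'
from h import *
q,d=snapshot("scene")
P=[]
c=camera_params("scene")
for v in range(200,226):
    for u in range(312,332):
        o,r=ray("scene",u,v);X=o+r*d[v,u]
        if abs(X[0]-.42)<.03 and abs(X[1]-.23)<.03 and X[2]>.06:P.append(X)
P=np.array(P);i=np.argsort(P[:,2])[:8];print(P[i].round(4));print(sense()['opening'])
E
```

```text
t 9.13 pos [0.4222 0.2291 0.0841] tgt [0.4206 0.2267 0.065 ] F [-0.4 -0.6  0.4]
shift units [-0.09  0.04  0.64] turn units [ 0.01 -0.07 -0.01]
now ang -147.6 rad 0.0614
[[0.412  0.2313 0.1107]
 [0.4138 0.2301 0.1114]
 [0.4203 0.2403 0.1117]
 [0.4134 0.2375 0.1129]
 [0.4138 0.2349 0.1139]
 [0.4171 0.2398 0.1139]
 [0.4279 0.2401 0.114 ]
 [0.4147 0.2367 0.1141]]
-0.00026905242856883514
```

The depth view puts the fingertips at z≈0.112, but the reported TCP is at z=0.084. The xy positions agree. I'll descend in small steps, checking height by camera and force.

```bash
cat > tip.py <<'E'
from h import *
import sys
q,d=snapshot("scene");s=sense();p=s['eef_pos']
v,u=np.mgrid[150:290,270:370]
c=camera_params("scene");f=200/np.tan(np.radians(c["fovy"]/2));D=d[150:290,270:370]
X=np.stack([(u-c["cx"])/f*D,(v-c["cy"])/f*D,D],-1)@np.array(c["rotation"]).T+c["origin"]
hs=cv2.cvtColor(q,cv2.COLOR_BGR2HSV)[150:290,270:370]
k=(np.hypot(X[...,0]-p[0],X[...,1]-p[1])<.025)&(X[...,2]>.022)
z=np.sort(X[k][:,2]);print('tcp',p.round(4),'F',s['wrist_force'].round(1),'lowest seen',z[:6].round(4))
cv2.imwrite("pics/"+sys.argv[1],cv2.resize(q[170:290,240:360],None,fx=5,fy=5,interpolation=cv2.INTER_CUBIC))
E
python3 -m creep '[[1,[-0.05,0.02,0.4],[0,-0.05,0]],[1,[0,0,0.3],[0,0,0]],[1,[0,0,0],[0,0,0]],[1,[0,0,0],[0,0,0]]]' >/dev/null; python3 go.py -146.5 64 65; python3 tip.py z6.png
```

```text
t 9.52 pos [0.4221 0.228  0.0619] tgt [0.4206 0.2267 0.065 ] F [-0.3 -0.2 -0.4]
shift units [-0.07  0.01 -0.1 ] turn units [ 0.01 -0.04 -0.01]
now ang -146.8 rad 0.062
tcp [0.422  0.2279 0.0619] F [ 0.  -0.2 -0.8] lowest seen [0.022  0.022  0.0221 0.0222 0.0222 0.0222]
```

View pics/z6.png

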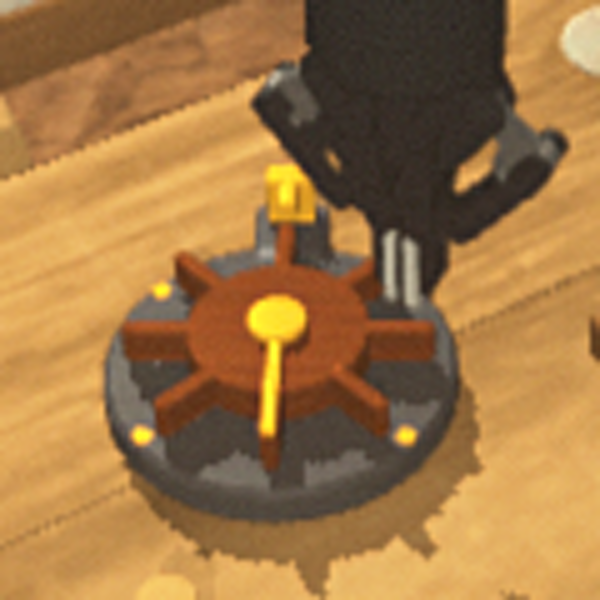

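The tips are at about (320,230), and they still appear ~50 mm above the lobes. Continuing down.

```bash
python3 -m creep '[[1,[-0.03,0,0.3],[0,0,0]],[1,[0,0,0.3],[0,0,0]],[1,[0,0,0.1],[0,0,0]],[1,[0,0,0],[0,0,0]]]' >/dev/null; python3 go.py -146.5 64 65;python3 -m creep '[[1,[-0.03,0,0.2],[0,0,0]],[1,[0,0,0.2],[0,0,0]],[1,[0,0,0],[0,0,0]],[1,[0,0,0],[0,0,0]]]' >/dev/null; python3 go.py -146.5 64 65; python3 tip.py z7.png
```

```text
t 9.9 pos [0.4214 0.2275 0.0389] tgt [0.4206 0.2267 0.065 ] F [-0.4  0.3  0.5]
shift units [-0.03  0.01 -0.87] turn units [ 0.01 -0.04 -0.01]
now ang -146.8 rad 0.0629
t 10.23 pos [0.4203 0.227  0.0252] tgt [0.4206 0.2267 0.065 ] F [ 0.2 -0.3 -0.2]
shift units [ 0.01  0.02 -1.33] turn units [ 0.01 -0.03 -0.01]
now ang -146.9 rad 0.0641
tcp [0.4203 0.227  0.0252] F [0.  0.7 0.7] lowest seen [0.022  0.022  0.0221 0.0223 0.0225 0.0225]
```

View pics/z7.png

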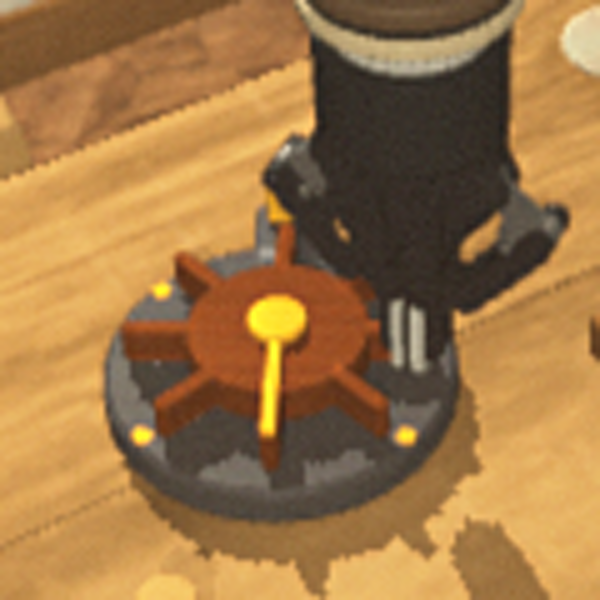

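Run:
```python
from h import *
for z in (.025,.041,.05,.06): print(z,((proj("scene",[.414,.236,z])-[240,170])*5).round())
q,d=snapshot("scene")
for v in range(236,256,2):
    print(v,[ (( (lambda o,r:o+r*d[v,u])(*ray("scene",u,v)))*1000).round().astype(int).tolist() for u in (319,321,323,326)])
```

```text
0.025 [407. 412.]
0.041 [406. 385.]
0.05 [405. 370.]
0.06 [405. 352.]
236 [[419, 237, 69], [414, 235, 72], [411, 233, 74], [407, 228, 74]]
238 [[417, 239, 67], [414, 236, 67], [409, 234, 70], [409, 227, 66]]
240 [[418, 239, 60], [414, 236, 61], [409, 235, 65], [409, 227, 60]]
242 [[418, 238, 53], [415, 236, 55], [409, 235, 59], [438, 208, 20]]
244 [[441, 225, 21], [440, 220, 19], [437, 217, 20], [431, 213, 23]]
246 [[436, 227, 20], [434, 224, 20], [433, 220, 19], [426, 216, 23]]
248 [[430, 231, 22], [429, 227, 20], [425, 224, 22], [423, 218, 20]]
250 [[427, 234, 20], [424, 231, 21], [422, 226, 20], [419, 221, 20]]
252 [[420, 238, 22], [418, 234, 22], [418, 229, 18], [414, 224, 20]]
254 [[415, 241, 22], [411, 239, 25], [413, 232, 18], [408, 228, 21]]
```

The camera says the tip is at z≈0.050, just above the lobes, and in the gap in xy. I'll lower gently, watching the force.

```bash
python3 -m creep '[[1,[0,0,0.2],[0,0,0]],[1,[0,0,0.05],[0,0,0]]]' | grep -E "pos|force"; python3 -m creep '[[1,[0,0,0.15],[0,0,0]],[1,[0,0,0.05],[0,0,0]],[1,[0,0,0],[0,0,0]]]' | grep -E "pos|force";  python3 go.py -146.5 64 5; python3 tip.py z8.png
```

```text
eef_pos: [0.4211, 0.2274, 0.0181]
wrist_force: [-0.4, -0.1, 0.5]
eef_pos: [0.4212, 0.2274, 0.0112]
wrist_force: [0.6, 0.9, -0.6]
t 10.75 pos [0.4212 0.2274 0.0112] tgt [0.4206 0.2267 0.005 ] F [ 0.6  0.9 -0.6]
shift units [-0.03  0.01  0.21] turn units [ 0.01 -0.05 -0.01]
now ang -146.8 rad 0.0632
tcp [0.4211 0.2274 0.0113] F [-0.  -0.   0.2] lowest seen [0.0222 0.0222 0.0223 0.0223 0.0223 0.0224]
```

View pics/z8.png

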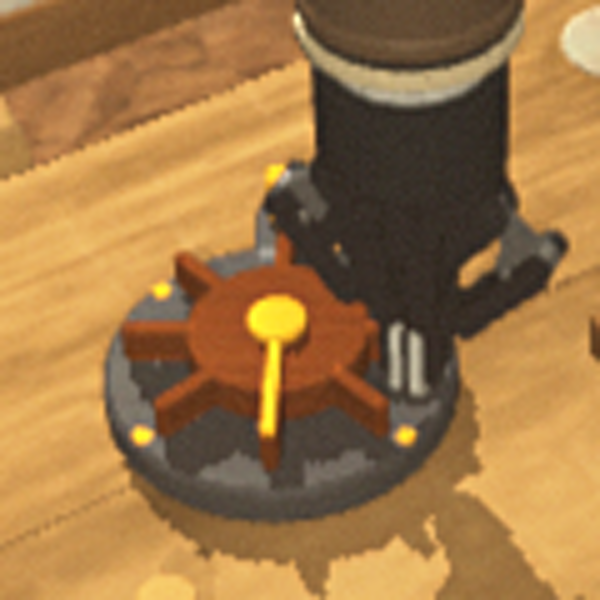

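With the reported z at 0.011 there is still no contact, so the reported z is confirmed to be biased by ~26 mm. The camera gives the tip at z≈0.035, in the gap. I'll lower a little more, then sweep the first click.

```bash
python3 -m creep '[[1,[0,0,0.15],[0,0,0]],[1,[0,0,0],[0,0,0]]]' | grep -E "pos|force"; python3 -m creep '[[1,[0.01,-0.2,0],[0,0,0.9]],[1,[0.01,-0.2,0],[0,0,0.9]],[1,[0.01,-0.2,0],[0,0,0.9]]]' | grep -E "pos|force";  python3 go.py -180 64 5; python3 tip.py z9.png
```

```text
eef_pos: [0.4213, 0.2275, 0.0065]
wrist_force: [1.2, -0.2, -0.6]
eef_pos: [0.4139, 0.2414, 0.0058]
wrist_force: [-0.4, -2.2, 1.3]
t 11.22 pos [0.4139 0.2414 0.0058] tgt [0.41  0.262 0.005] F [-0.4 -2.2  1.3]
shift units [ 0.07 -0.69  0.03] turn units [ 0.01 -0.04  2.77]
now ang -161.1 rad 0.0635
tcp [0.4135 0.2432 0.006 ] F [ 0.5  1.3 -1.4] lowest seen [0.0221 0.0221 0.0221 0.0222 0.0222 0.0222]
```

View pics/z9.png

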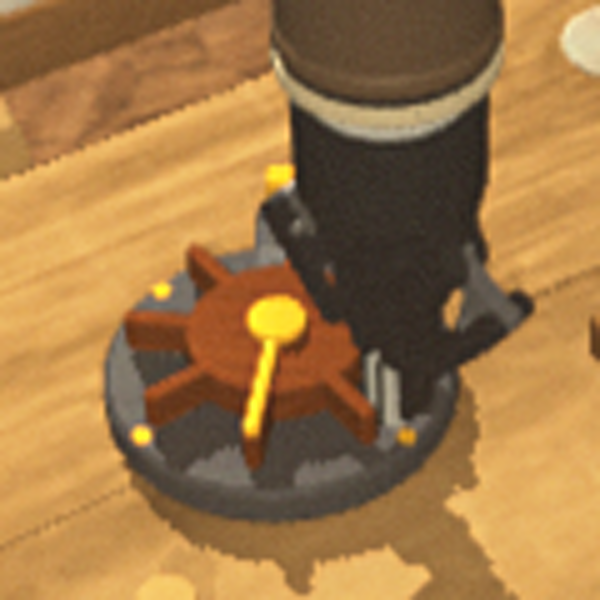

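The wheel has begun to turn clockwise with the finger against the lobe, and the base has stayed put. I'll finish the click.

```bash
python3 -m creep '[[1,[0.02,-0.2,0],[0,0,0.9]],[1,[0.02,-0.2,0],[0,0,0.9]],[1,[0.02,-0.2,0],[0,0,0.9]],[1,[0.02,-0.2,0],[0,0,0.9]]]' | grep -E "pos|force";  python3 go.py 168.5 64 5; python3 tip.py z10.png
```

```text
eef_pos: [0.4114, 0.2649, 0.0055]
wrist_force: [-0.1, -0.4, -0.4]
t 11.6 pos [0.4114 0.2649 0.0055] tgt [0.4113 0.2748 0.005 ] F [-0.1 -0.4 -0.4]
shift units [-0.04 -0.33  0.01] turn units [ 0.02 -0.02  0.98]
now ang 177.4 rad 0.0627
tcp [0.4116 0.2667 0.0057] F [-0.   2.   0.2] lowest seen [0.022  0.0221 0.0222 0.0223 0.0224 0.0224]
```

View pics/z10.png

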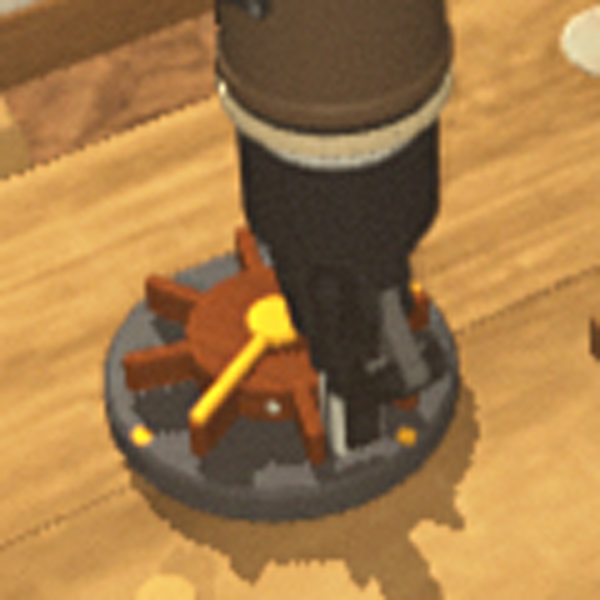

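The bar is now at (195,420) in the crop, past the halfway point. I'll hold still to let it snap, then measure the bar's angle by colour.

```bash
cat > bar.py <<'E'
from h import *
import sys
C=np.array([.474,.262])
n=sys.argv[2] if len(sys.argv)>2 else "scene"
q,_=snapshot(n)
h=cv2.cvtColor(q,cv2.COLOR_BGR2HSV)
m=(h[...,0]>18)&(h[...,0]<34)&(h[...,1]>170)&(h[...,2]>150)
v,u=np.nonzero(m); P=np.array([plane(n,a,b,.045)[:2] for a,b in zip(u,v)])-C
r=np.hypot(*P.T); k=(r>.02)&(r<.066); a=np.degrees(np.arctan2(P[k,1],P[k,0])); 
med=np.degrees(np.angle(np.exp(1j*np.radians(a)).mean())); print('bar px',k.sum(),'mean ang',med.round(1),'wheel from start',(146-med).round(1),'rmax',r[k].max().round(3),'rmean',r[k].mean().round(3))
# hub
k=(r<.02); print('hub off (z .045)',P[k].mean(0).round(4) if k.any() else None)
cv2.imwrite("pics/"+sys.argv[1],cv2.resize(q[170:290,240:360],None,fx=5,fy=5,interpolation=cv2.INTER_CUBIC) if n=="scene" else cv2.resize(q[150:270,225:345],None,fx=5,fy=5,interpolation=cv2.INTER_CUBIC))
E
python3 -m creep '[[1,[0,0,0],[0,0,0]],[1,[0,0,0],[0,0,0]],[1,[0,0,0],[0,0,0]],[1,[0,0,0],[0,0,0]]]' | grep -E "pos|force"; python3 bar.py z11.png; python3 go.py 168.5 64 5
```

```text
eef_pos: [0.4117, 0.2664, 0.0057]
wrist_force: [-0.2, -0.1, 0.1]
bar px 67 mean ang 93.8 wheel from start 52.2 rmax 0.065 rmean 0.045
hub off (z .045) [0.0023 0.0055]
t 12.03 pos [0.4117 0.2664 0.0056] tgt [0.4113 0.2748 0.005 ] F [ 0.1 -0.4  0.4]
shift units [-0.04 -0.28  0.02] turn units [ 0.01 -0.03  1.05]
now ang 176.0 rad 0.0625
```

View pics/z11.png

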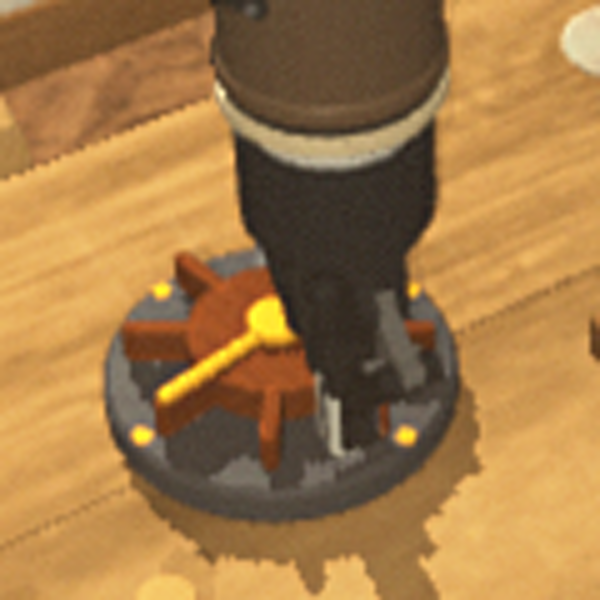

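One click is done: the lobes sit at rest again and the bar is on the 101° lobe. To stay clear of the cork, I'll lift out, swing back to the first gap and repeat.

```bash
python3 -m creep '[[1,[0,0,-0.6],[0,0,0]],[1,[0,0,-0.6],[0,0,0]],[1,[0,0,-0.3],[0,0,0]],[1,[0,0,0],[0,0,0]]]' | grep -E "pos|force"
python3 -m creep '[[1,[0.01,0.22,0],[0,0,-1]],[1,[0.01,0.22,0],[0,0,-1]],[1,[0.01,0.22,0],[0,0,-1]],[1,[0.01,0.22,0],[0,0,-1]],[1,[0.01,0.22,0],[0,0,-1]],[1,[0.01,0.22,0],[0,0,-1]],[1,[0,0,0],[0,0,0]]]' | grep -E "pos|force"; python3 go.py -146.5 64 5
```

```text
eef_pos: [0.411, 0.2646, 0.0512]
wrist_force: [0.2, 0.4, -0.3]
eef_pos: [0.4198, 0.2241, 0.0486]
wrist_force: [-0.3, 0.1, -0.3]
t 12.95 pos [0.4198 0.2241 0.0486] tgt [0.4206 0.2267 0.005 ] F [-0.3  0.1 -0.3]
shift units [ 0.07 -0.06  1.45] turn units [ 0.03  0.   -0.1 ]
now ang -145.0 rad 0.0662
```

```bash
python3 -m creep '[[1,[0.03,-0.05,0.3],[0,0,-0.1]],[1,[0.02,0,0.3],[0,0,0]],[1,[0,0,0],[0,0,0]]]' | grep -E "pos|force"; python3 go.py -146.5 64 5; python3 bar.py z12.png
```

```text
eef_pos: [0.4201, 0.2262, 0.028]
wrist_force: [-0.4, -0.0, 0.2]
t 13.2 pos [0.4201 0.2262 0.028 ] tgt [0.4206 0.2267 0.005 ] F [-0.4 -0.   0.2]
shift units [ 0.02 -0.01  0.77] turn units [ 0.02  0.   -0.08]
now ang -146.4 rad 0.0647
bar px 63 mean ang 92.7 wheel from start 53.3 rmax 0.065 rmean 0.044
hub off (z .045) [0.002  0.0015]
```

View pics/z12.png

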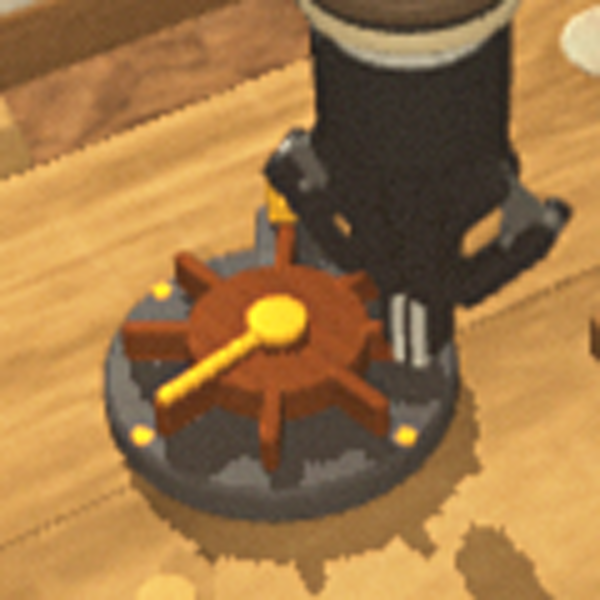

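The tally hasn't moved, the bar is on the 101° lobe, and the finger is above the same gap. Second click.

```bash
python3 -m creep '[[1,[0.01,0,0.25],[0,0,0]],[1,[0,0,0.25],[0,0,0]],[1,[0,0,0.1],[0,0,0]],[1,[0,0,0],[0,0,0]]]' | grep -E "pos|force"; python3 go.py -146.5 64 6
```

```text
eef_pos: [0.4195, 0.2279, 0.0081]
wrist_force: [-0.2, -0.4, 0.6]
t 13.58 pos [0.4195 0.2279 0.0081] tgt [0.4206 0.2267 0.006 ] F [-0.2 -0.4  0.6]
shift units [0.01 0.05 0.07] turn units [ 0.01  0.01 -0.08]
now ang -147.9 rad 0.0643
```

```bash
python3 -m creep '[[1,[0.02,-0.2,0.03],[0,0,0.9]],[1,[0.02,-0.2,0.02],[0,0,0.9]],[1,[0.02,-0.2,0],[0,0,0.9]],[1,[0.02,-0.2,0],[0,0,0.9]],[1,[0.02,-0.2,0],[0,0,0.9]],[1,[0.02,-0.2,0],[0,0,0.9]],[1,[0.02,-0.2,0],[0,0,0.9]]]' | grep -E "pos|force";python3 -m creep '[[1,[0,0,0],[0,0,0]],[1,[0,0,0],[0,0,0]],[1,[0,0,0],[0,0,0]],[1,[0,0,0],[0,0,0]],[1,[0,0,0],[0,0,0]]]' | grep -E "pos|force";  python3 go.py 168.5 64 5; python3 bar.py z13.png
```

```text
eef_pos: [0.4102, 0.266, 0.0053]
wrist_force: [0.2, -0.4, 1.0]
eef_pos: [0.41, 0.2671, 0.0055]
wrist_force: [0.5, -0.1, 0.4]
t 14.58 pos [0.41   0.2671 0.0055] tgt [0.4113 0.2748 0.005 ] F [ 0.5 -0.1  0.4]
shift units [ 0.01 -0.26  0.02] turn units [0.07 0.01 0.88]
now ang 175.4 rad 0.0642
bar px 77 mean ang 52.6 wheel from start 93.4 rmax 0.066 rmean 0.045
hub off (z .045) [0.0039 0.0057]
```

View pics/z13.png

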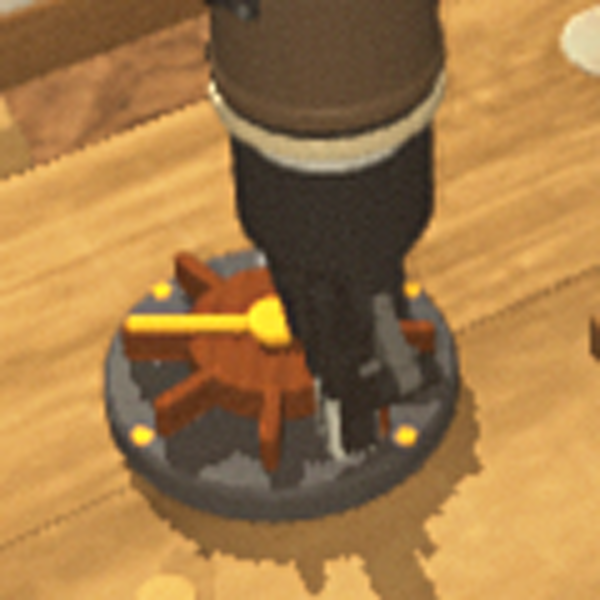

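The second click is done: the bar is on the 56° lobe, left at (130,325) in the crop. Back for the third.

```bash
python3 -m creep '[[1,[0,0,-0.6],[0,0,0]],[1,[0,0,-0.6],[0,0,0]],[1,[0,0,-0.3],[0,0,0]],[1,[0,0,0],[0,0,0]]]' | grep -E "pos|force"
python3 -m creep '[[1,[0.01,0.22,0],[0,0,-1]],[1,[0.01,0.22,0],[0,0,-1]],[1,[0.01,0.22,0],[0,0,-1]],[1,[0.01,0.22,0],[0,0,-1]],[1,[0.01,0.22,0],[0,0,-1]],[1,[0.01,0.22,0],[0,0,-1]],[1,[0,0,0],[0,0,0]]]' | grep -E "pos|force"; python3 go.py -146.5 64 28
```

```text
eef_pos: [0.4096, 0.2653, 0.0511]
wrist_force: [0.9, 0.1, 0.1]
eef_pos: [0.4176, 0.2249, 0.0486]
wrist_force: [-0.2, -0.5, 0.1]
t 15.55 pos [0.4176 0.2249 0.0486] tgt [0.4206 0.2267 0.028 ] F [-0.2 -0.5  0.1]
shift units [ 0.12 -0.    0.69] turn units [ 0.04  0.08 -0.3 ]
now ang -146.6 rad 0.0675
```

```bash
python3 -m creep '[[1,[0.05,0,0.3],[0,0.05,-0.2]],[1,[0.02,0,0.3],[0,0,-0.05]],[1,[0,0,0],[0,0,0]]]' | grep -E "pos|force"; python3 go.py -146.5 64 6
```

```text
eef_pos: [0.4193, 0.2256, 0.0288]
wrist_force: [-0.2, -0.4, -0.1]
t 15.8 pos [0.4193 0.2256 0.0288] tgt [0.4206 0.2267 0.006 ] F [-0.2 -0.4 -0.1]
shift units [ 0.06 -0.01  0.76] turn units [ 0.03  0.03 -0.14]
now ang -146.3 rad 0.0657
```

```bash
python3 -m creep '[[1,[0.02,0,0.25],[0,0,0]],[1,[0.01,0,0.3],[0,0,0]],[1,[0,0,0.1],[0,0,0]],[1,[0,0,0],[0,0,0]]]' | grep -E "pos|force"; python3 go.py -146.5 64 6
```

```text
eef_pos: [0.4192, 0.2269, 0.0066]
wrist_force: [0.1, 0.1, 0.4]
t 16.13 pos [0.4192 0.2269 0.0066] tgt [0.4206 0.2267 0.006 ] F [0.1 0.1 0.4]
shift units [0.04 0.03 0.02] turn units [ 0.03  0.04 -0.18]
now ang -147.3 rad 0.0651
```

```bash
python3 -m creep '[[1,[0.03,-0.2,0],[0,0,0.9]],[1,[0.02,-0.2,0],[0,0,0.9]],[1,[0.02,-0.2,0],[0,0,0.9]],[1,[0.02,-0.2,0],[0,0,0.9]],[1,[0.02,-0.2,0],[0,0,0.9]],[1,[0.02,-0.2,0],[0,0,0.9]],[1,[0.02,-0.2,0],[0,0,0.9]]]' | grep -E "pos|force";python3 -m creep '[[1,[0,0,0],[0,0,0]],[1,[0,0,0],[0,0,0]],[1,[0,0,0],[0,0,0]],[1,[0,0,0],[0,0,0]],[1,[0,0,0],[0,0,0]]]' | grep -E "pos|force";  python3 go.py 168.5 64 5; python3 bar.py z14.png
```

```text
eef_pos: [0.4099, 0.2655, 0.0051]
wrist_force: [-0.6, 0.0, 0.4]
eef_pos: [0.4097, 0.2669, 0.0055]
wrist_force: [-0.6, 0.1, 0.0]
t 17.13 pos [0.4097 0.2669 0.0055] tgt [0.4113 0.2748 0.005 ] F [-0.6  0.1  0. ]
shift units [ 0.02 -0.27  0.01] turn units [0.11 0.04 0.77]
now ang 175.6 rad 0.0645
bar px 56 mean ang 9.7 wheel from start 136.3 rmax 0.065 rmean 0.046
hub off (z .045) [0.0046 0.004 ]
```

View pics/z14.png

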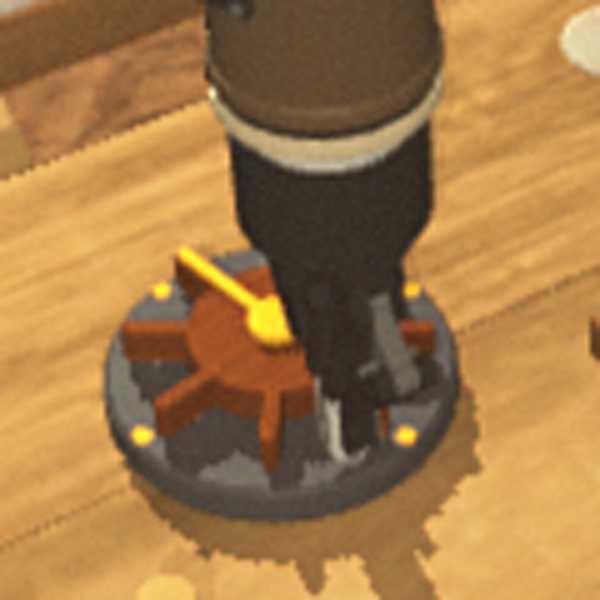

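Three clicks are done, with the bar on the 11° lobe at (180,255) in the crop. One more.

```bash
python3 -m creep '[[1,[0,0,-0.6],[0,0,0]],[1,[0,0,-0.6],[0,0,0]],[1,[0,0,-0.3],[0,0,0]],[1,[0,0,0],[0,0,0]]]' | grep -E "pos|force"
python3 -m creep '[[1,[0.02,0.22,0],[0,0,-1]],[1,[0.01,0.22,0],[0,0,-1]],[1,[0.02,0.22,0],[0,0,-1]],[1,[0.02,0.22,0],[0,0,-1]],[1,[0.02,0.22,0],[0,0,-1]],[1,[0.02,0.22,0],[0,0,-1]],[1,[0,0,0],[0,0,-0.2]]]' | grep -E "pos|force"; python3 go.py -146.5 64 28
```

```text
eef_pos: [0.4094, 0.2653, 0.051]
wrist_force: [-0.3, -0.0, -0.7]
eef_pos: [0.4184, 0.225, 0.0486]
wrist_force: [0.2, -1.0, -1.2]
t 18.1 pos [0.4184 0.225  0.0486] tgt [0.4206 0.2267 0.028 ] F [ 0.2 -1.  -1.2]
shift units [ 0.1  -0.01  0.69] turn units [ 0.05  0.13 -0.21]
now ang -146.4 rad 0.0667
```

```bash
python3 -m creep '[[1,[0.05,0,0.3],[0.05,0.1,-0.15]],[1,[0.02,0,0.3],[0,0,-0.05]],[1,[0,0,0],[0,0,0]]]' | grep -E "pos|force"; python3 go.py -146.5 64 6
```

```text
eef_pos: [0.42, 0.2258, 0.0288]
wrist_force: [-0.7, -0.9, -0.3]
t 18.35 pos [0.42   0.2258 0.0288] tgt [0.4206 0.2267 0.006 ] F [-0.7 -0.9 -0.3]
shift units [ 0.03 -0.01  0.76] turn units [-0.01  0.03 -0.06]
now ang -146.1 rad 0.065
```

```bash
python3 -m creep '[[1,[0.01,0,0.25],[0,0,0]],[1,[0.01,0,0.3],[0,0,0]],[1,[0,0,0.1],[0,0,0]],[1,[0,0,0],[0,0,0]]]' | grep -E "pos|force"; python3 go.py -146.5 64 6
```

```text
eef_pos: [0.4196, 0.2271, 0.0067]
wrist_force: [-0.4, 0.1, 0.8]
t 18.68 pos [0.4196 0.2271 0.0067] tgt [0.4206 0.2267 0.006 ] F [-0.4  0.1  0.8]
shift units [0.02 0.03 0.02] turn units [-0.01  0.04 -0.09]
now ang -147.3 rad 0.0647
```

```bash
python3 -m creep '[[1,[0.03,-0.2,0],[0,0,0.9]],[1,[0.02,-0.2,0],[0,0,0.9]],[1,[0.02,-0.2,0],[0,0,0.9]],[1,[0.02,-0.2,0],[0,0,0.9]],[1,[0.02,-0.2,0],[0,0,0.9]],[1,[0.02,-0.2,0],[0,0,0.9]],[1,[0.02,-0.2,0],[0,0,0.9]]]' | grep -E "pos|force";python3 -m creep '[[1,[0,0,0],[0,0,0]],[1,[0,0,0],[0,0,0]],[1,[0,0,0],[0,0,0]],[1,[0,0,0],[0,0,0]],[1,[0,0,0],[0,0,0]]]' | grep -E "pos|force";  python3 bar.py z15.png
python3 -m creep '[[1,[0,0,-0.6],[0,0,0]],[1,[0,0,-0.8],[0,0,0]],[1,[0,0,-1],[0,0,0]],[1,[0,0,-1],[0,0,0]],[1,[0,0,-1],[0,0,0]],[1,[0,0,-1],[0,0,0]],[1,[0,0,-1],[0,0,0]],[1,[0,0,-1],[0,0,0]]]' | grep -E "pos|force"; python3 bar.py z16.png; python3 st.py
```

```text
eef_pos: [0.41, 0.2661, 0.0054]
wrist_force: [0.4, 0.0, 0.0]
eef_pos: [0.4098, 0.2676, 0.0057]
wrist_force: [0.1, -0.4, -0.2]
bar px 14 mean ang -13.8 wheel from start 159.8 rmax 0.062 rmean 0.058
hub off (z .045) [0.0038 0.0045]
eef_pos: [0.408, 0.2626, 0.2306]
wrist_force: [0.8, 0.7, -0.3]
bar px 45 mean ang -28.8 wheel from start 174.8 rmax 0.064 rmean 0.047
hub off (z .045) [0.0027 0.0001]
t 20.45 q [-0.496, 0.214, -0.223, 1.823, 0.052, 1.128, -0.843]
elbow [0.11  0.058 0.87 ] wrist [0.426 0.276 0.674] tcp pred [0.414 0.266 0.239]
tcp [0.4105 0.2646 0.2366] az 32.8 r 0.488
[[0.994, -0.105, -0.014], [-0.105, -0.994, -0.012], [-0.013, 0.013, -1.0]] F [2.3 0.8 5.4]
```

View pics/z16.png

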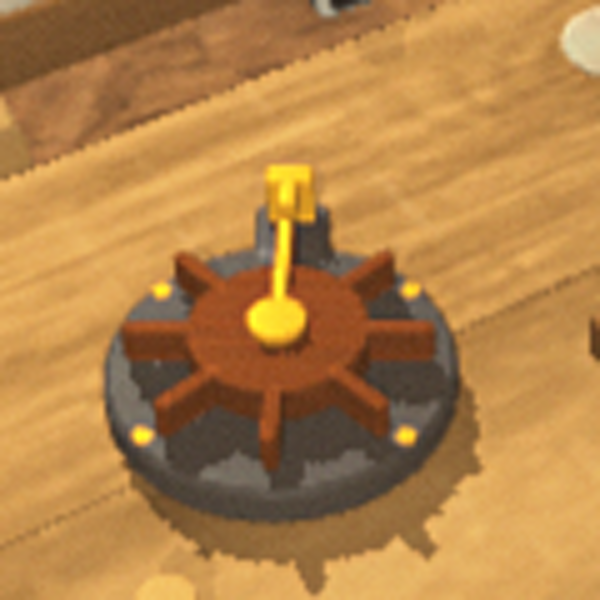

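The bar is right at the pointer, and the lobes and base are as they were at the start. I'll let the arm settle, check the whole scene, then hand in.

```bash
python3 -m creep '[[1,[0,0,0],[0,0,0]],[1,[0,0,0],[0,0,0]],[1,[0,0,0],[0,0,0]],[1,[0,0,0],[0,0,0]]]'
python3 - <<'E'
from h import *
q,_=snapshot("scene");cv2.imwrite("pics/s17.png",q)
a=cv2.imread("pics/scene0.png")
d=cv2.absdiff(a,q).max(2)
for n,(x0,y0,x1,y1) in dict(stopper=(205,205,232,242),cork=(262,280,288,312),tallybase=(258,238,335,276),glass=(350,118,385,190),pointer=(290,200,306,222)).items(): print(n,(d[y0:y1,x0:x1]>60).sum())
E
```

```text
time: 20.78
eef_pos: [0.4115, 0.264, 0.2378]
orientation: [[0.994, -0.105, -0.011], [-0.105, -0.994, -0.01], [-0.01, 0.011, -1.0]]
wrist_force: [-0.1, -0.6, -1.0]
opening: -0.0004
stopper 0
cork 0
tallybase 55
glass 0
pointer 23
```

View pics/s17.png

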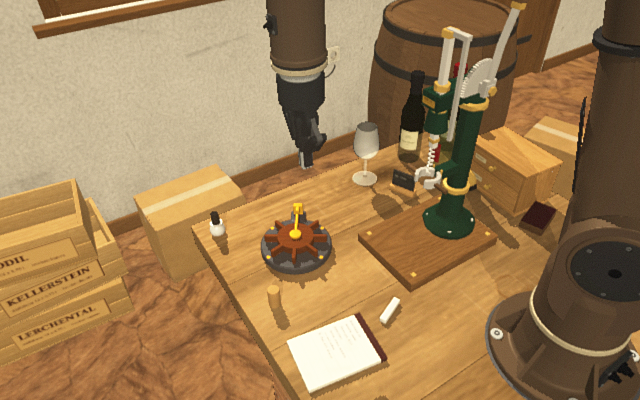

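The bar is at the pointer, at about (297,210), the fingers hang clear, and the glass, cork and stopper show no change. The changed pixels around the tally lie where the bar used to be and where it is now.

```bash
python3 -c "
from cell import *
print(hand_in())"
```

```text
the job is handed in; nothing more can be done
None
```

The tally is back at its start: the barred lobe rests in its click right at the pointer, after four single clockwise clicks. I put the shut fingertips into one gap and swept the wheel on until it snapped into the next rest. I then lifted clear, went back to the same gap and repeated.

**Last checks**
- **Wheel:** the last picture shows the bar lined up with the pointer nose, with the lobes at rest and the base where it was. My colour-mask angle read 174.8° of turn, not 180°; the picture and the rest positions of the lobes agree on four full clicks.
- **Bystanders:** the picture areas round the glass, cork and stopper did not change from the start.
- **Arm:** the fingers were well above the tally, touching nothing, at hand-in. The highest wrist force I read was about 6 N, during the fast lift away and touching nothing. I handed in at about 21 s.

**Disagreement:** the reported fingertip height read about 26 mm lower than the cameras showed. I went by the cameras and the force readings.

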